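# Tip a knitting-machine drive unit onto its service plate and set its key

## Task

Push the drive unit of the knitting machine against the front edge of the raised service plate and tip it over that edge, without lifting it off its support, so that it lies flat on the plate with its key face up. Slide it fully home, square against the yellow stop at the back of the plate, and turn the key so that its orange end points at the red mark on the key face. Leave the two yarn cones and the oil bottle where they stand.

Things in the scene. Friction and masses are not known exactly. Their poses are not given: they have to be found in the camera images.
- unit: drive unit: loose grey aluminium block, 124 (x) x 92 (y) x 96 mm (z), 0.5 to 0.95 kg, origin at its centre. It starts on the table on its -z face, on the plate's -y side, its y axis within 0.25 rad of the plate's y. Its -y face is the key face, with a key in the middle. Tipped as wanted, its y points down, its z along the plate's y, the key face 100 mm above the table
- plate: fixed black rubber plate, 8 mm high, 240 mm along its x; its steel front edge is the fence. Origin at table height under the middle of that edge; x along the edge, y from the edge across the plate, z up. The stop is a yellow bar, 45 mm high above the table, its near face at y = 145 mm
- key (a joint): angle of the key about the normal of the key face; 0 when its orange end points at the red mark, positive anticlockwise seen from outside that face. Starts between 0.6 and 1.4; runs from -0.7 to 2.3; stiff (0.05 N m), stays where it is left
- key_mid (a point): middle of the key's grip, on its turning axis, 16 mm out from the key face. The grip is a bar 14 mm thick, from 5 to 27 mm off the face, reaching 32 mm from the axis at its orange end, 20 mm at its black end. Axes turn with the key: z along the bar to the orange end, y into the unit, x across the bar
- red_mark (a point): centre of the red mark, 10 x 14 mm, on the key face, 39 mm from its centre towards the unit's +z
- cone_black: black yarn cone standing on the table beyond the work, 72 mm across, 132 mm high; origin at the centre of its underside. To be left alone
- cone_white: white yarn cone standing on the table beyond the work, 72 mm across, 132 mm high; origin at the centre of its underside. To be left alone
- oiler: yellow oil bottle standing on the table, 56 mm across, 150 mm high; origin at the centre of its underside. To be left alone
Not all that is in view belongs to the job. Several things have the shape of the unit; the one meant has the colours described above.

How it is judged:
On the way:
1. the unit is tipped over the edge and lies flat on the plate, key face up (angle between unit's own y axis and vertical above 3.06 rad and z of unit in the frame of plate below 0.058 m and y of unit in the frame of plate above 0 m), for 0.2 s.
At the end, for the whole second after the job is handed in: The unit lies flat on the plate, key face up (within 0.08 rad), within 6 mm of touching the yellow stop, square to it within 0.09 rad, not overhanging the plate's ends; the key's orange end points at the red mark within 0.15 rad; the unit is at rest (angle between unit's own y axis and vertical above 3.06 rad and z of unit in the frame of plate below 0.058 m and y of unit in the frame of plate between 0.091 and 0.102 m and x of unit in the frame of plate between -0.062 and 0.062 m and angle between the z axis of unit and the y axis of plate, either way round below 0.09 rad and value of joint key between -0.15 and 0.15 rad and linear speed of unit below 0.01 m/s and angular speed of unit below 0.1 rad/s).
It fails at once if the unit is lifted clear of its support (its centre more than 100 mm above the table) (height (world z) of unit above 0.1 m).
It fails at once if the black cone is moved by more than 30 mm or knocked over (distance of cone_black from where it was at the start of the episode above 0.03 m or angle between cone_black's own z axis and vertical above 0.4 rad).
It fails at once if the white cone is moved by more than 30 mm or knocked over (distance of cone_white from where it was at the start of the episode above 0.03 m or angle between cone_white's own z axis and vertical above 0.4 rad).
It fails at once if the oil bottle is moved by more than 30 mm or knocked over (distance of oiler from where it was at the start of the episode above 0.03 m or angle between oiler's own z axis and vertical above 0.4 rad).
It also fails if it takes over 64 s, if anything falls off the work surface, if the arm or the gripper's body presses on something with over 40 N, if the wrist force passes 120 N, or if a joint passes its speed limit or range.

## Robot

A 7-joint arm with a two-finger parallel gripper is mounted at the origin on the work surface. World frame = base frame: x ahead of the robot, y to its left, z up, the work surface at z = 0. Lengths are in m, angles in rad, forces in N, time in s.
With the tool pointing down it reaches from about 0.4 to 0.85 m from the base axis. Payload 10.4 kg.
Tool frame: the origin (TCP) lies at the very end of the fingers, on their centre line; the grasp point (between the pads) lies 19 mm behind it; z points along the fingers, y is the line along which they close (so a half turn about z gives the same grasp; the last joint's range is limited). The gripper opens to 87 mm and grips with 3 to 60 N. Pads are 19 mm wide; open, the fingers measure 117 mm over their backs; the gripper's body (75 mm by 190 mm) begins 51 mm behind the grasp point.
Start: joints at [1.081, 0.332, -0.065, 1.46, 0.022, 1.35, -0.088], TCP at [0.281, -0.558, 0.223] pointing down, gripper open.
Joint ranges: [-2.6, 2.6], [-0.5, 2.12], [-1.47, 1.34], [0.16, 2.42], [-1.27, 4.41], [0.06, 2.06], [-2.6, 2.6]. Speed limits (rad/s): [2.22, 2.22, 2.79, 2.79, 3.14, 3.14, 3.14].

## Interface

Orientations are given as a unit quaternion [x, y, z, w].
In Python, from bench import * gives the robot as it stands.
- The arm moves only by the tool step_arm, never from a script. Its arguments are lists of equal length, an entry for each row: "delta_pos": the shift along the world's x, y, z in units of 25 mm (1.0 is 25 mm), a list of three; "turn": the turn about the world's z in units of 0.12 rad (1.0 is 0.12 rad). In form: {"delta_pos": [[tx, ty, tz], ...], "turn": [turn, ...]}. A call has 1 to 12 rows; each row shifts and turns the commanded pose from where the row before left it; what a row does not reach is not made up. A row lasts 1/10 s, in which the tool goes at most 50 mm and 8.59 degrees, less where a joint would pass 70% of its speed; a pose out of reach is approached as far as the arm can. A call with a number of a shift or a turn outside -1 to 1 is refused whole. A call with a gripper value outside its range is refused whole. "grip" is the closure, from 0 (fully open) to 1 (shut), set as the call begins (left out, the last holds). The fingers move at their own pace and stop on an object; "newtons" is the grip in N (left out, the last holds). Time passes only in rows, so rows that do not move let the fingers close. It gives the time, the measured TCP pose, the force, the opening and the grip force at its end, in the units of the state.
- read_state(): the state, without advancing time (a new reading comes with each control period).
- camera(name): name is "scene" or "top" or "wrist"; returns a dict with "image" (420x560x3 uint8, red, green, blue), "z_map" (420x560 float32, m along the optical axis (not along the pixel's ray), 0 where there is no reading), "mtx" (3x3 intrinsics, pixels), "view" (4x4, takes a point from world to camera coordinates). Camera axes: x right, y up, looking along -z (the intrinsics and any distortion apply to the point x, -y, -z); pixel columns grow to the right and rows downward; lengths in m; the calibration is good to about 2 mm. A picture is of the moment at which its call begins.
- close_job(): hands the job in; it is judged then, once.
The state is a dict: "time": time; "joint_positions": joint angles; "joint_vel": joint speeds; "joint_torque": joint torques, N m; "ee_pos": TCP position; "eef_rot": TCP orientation; "ft_force": force on the tool from outside, world axes, zero at the start; "torque": the same for the moment, N m; "width": finger opening in m; "grip_force": force on a finger pad.
Only numpy, scipy, OpenCV 4.12 (cv2) and the standard library are available. Lean on these libraries where they do the work, as an engineer would, in place of code of your own. Each camera call takes 0.05 s, during which the arm holds its last target. There are 200 camera calls.

## Working session

There is one attempt and no reset: what is moved stays moved. The work goes in short steps, Python scripts to look and compute and a tool call to move; the robot and the scene stay as the last step left them, time stands still between calls to the robot, and variables do not carry over. Pictures are saved under pics/ and viewed, at most 10 in all, crops included, and the job is handed in when it is done.

Besides the shell and the picture viewer there is one more tool, called after "Call:" as name([rows], argument=value, ...), one row to a line, values as JSON. step_arm: Moves the arm, as the interface text tells. Shifts and turns lie within -1 to 1; 1 stands for 25 mm of shift or 0.12 rad of turn. Its arguments: {"type":"object","properties":{"delta_pos":{"type":"array"},"turn":{"type":"array"},"grip":{"type":"number"},"newtons":{"type":"number"}},"required":["delta_pos","turn"]}

```bash
mkdir -p pics
cat > h.py <<'E'
from bench import *
import numpy as np, cv2
def snap(n,f=None):
    c=camera(n)
    if f: cv2.imwrite('pics/'+f,c['image'][:,:,::-1])
    return c
def pts(c):
    z=c['z_map'];h,w=z.shape;u,v=np.meshgrid(np.arange(w),np.arange(h));K=c['mtx']
    X=np.stack([(u-K[0,2])/K[0,0]*z,-(v-K[1,2])/K[1,1]*z,-z,np.ones_like(z)],-1)
    P=X@np.linalg.inv(c['view']).T
    P=P[...,:3].copy();P[z==0]=np.nan
    return P
E
python3 - <<'E'
from h import *
s=snap('scene','s1.png');t=snap('top','t1.png')
np.savez('a.npz',ps=pts(s),pt=pts(t),s=s['image'],t=t['image'])
st=read_state();print(st['time'],st['ee_pos'],st['eef_rot'],st['ft_force'],t['mtx'],np.linalg.inv(t['view']).round(3))
E
```

```text
0.1 [ 0.28113182 -0.55781923  0.22184602] [ 9.72879108e-01  2.31313314e-01 -1.70086654e-04 -6.02729267e-04] [-0.06821438 -0.84998751 -0.36499561] [[451.04566614   0.         273.89370597]
 [  0.         451.04566614 214.80277363]
 [  0.           0.           1.        ]] [[-0.021  0.989 -0.147  0.326]
 [-1.    -0.021 -0.    -0.021]
 [-0.004  0.147  0.989  1.068]
 [ 0.     0.     0.     1.   ]]
```

View pics/s1.png

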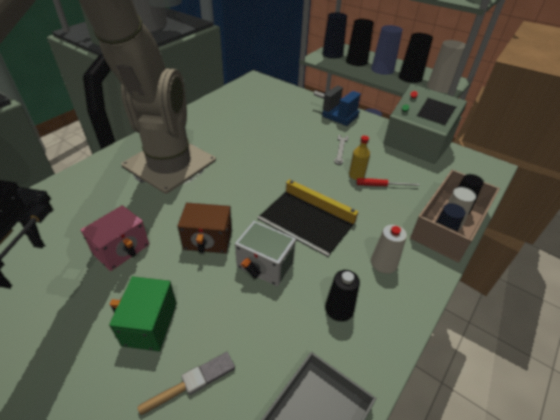

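View pics/t1.png

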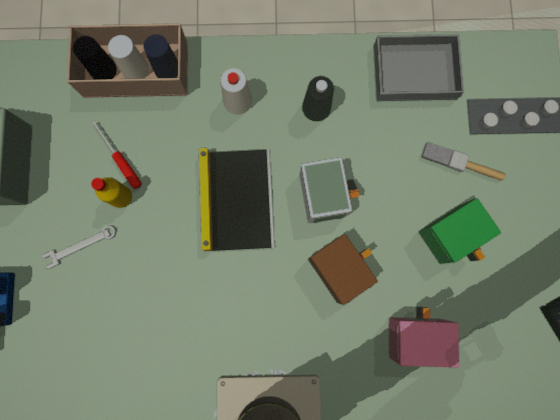

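The grey unit is at top (327,190) with its key on the right (-y) side. The plate is at (240,200) with its stop at (205,200), the black cone at (318,98), the white cone at (236,92) and the oiler at (113,193). A brown decoy sits at (343,268).

Run:
```python
from h import *
d=np.load('a.npz');P=d['pt'];I=d['t'].astype(int)
hsv=cv2.cvtColor(d['t'],cv2.COLOR_RGB2HSV)
def box(n,m,rect):
    k=np.zeros(m.shape,bool);x0,y0,x1,y1=rect;k[y0:y1,x0:x1]=1
    q=P[m&k];q=q[~np.isnan(q[:,0])]
    r=cv2.minAreaRect(q[:,:2].astype(np.float32)*1000)
    print(n,len(q),'rect',np.round(r[0],1),np.round(r[1],1),round(r[2],2),'mean',q.mean(0).round(4),'z',np.percentile(q[:,2],[5,50,95]).round(4),'med',np.median(q,0).round(4))
Z=P[...,2]
ys=(hsv[...,0]>20)&(hsv[...,0]<32)&(hsv[...,1]>150)&(hsv[...,2]>100)
box('stop',ys&(Z>.038),(190,140,220,260))
box('plateblack',(I.max(2)<60)&(Z<.02)&(Z>.003),(200,140,280,260))
box('plateraised',(Z<.013)&(Z>.005),(205,145,285,255))
box('unit',(Z>.088)&(Z<.104),(290,150,350,225))
box('brown',(Z>.08)&(Z<.11),(305,230,380,310))
org=(hsv[...,0]>5)&(hsv[...,0]<18)&(hsv[...,1]>180)&(hsv[...,2]>150)
box('orange',org&(Z>.01),(340,175,365,205))
box('blackkey',(I.max(2)<50)&(Z>.01),(345,175,365,205))
for n,r in [('black',(295,70,340,130)),('white',(215,60,260,120)),('oiler',(85,165,135,215))]:
    box(n,(Z>.03),r)
```

```text
stop 770 rect [521.6 139.3] [238.   18.5] 1.8 mean [0.5188 0.139  0.0442] z [0.0407 0.0443 0.0474] med [0.5183 0.1395 0.0443]
plateblack 5573 rect [524.6  61.7] [239.2 138.5] 1.61 mean [0.5221 0.0616 0.0075] z [0.0044 0.0075 0.0107] med [0.5213 0.0616 0.0075]
plateraised 5359 rect [528.5  47.5] [248.7 170.2] 0.83 mean [0.5233 0.0588 0.0079] z [0.0054 0.0077 0.0108] med [0.5224 0.059  0.0077]
unit 2302 rect [ 531.1 -136.1] [124.6  92.6] 8.1 mean [ 0.5299 -0.1354  0.0957] z [0.0927 0.0957 0.0987] med [ 0.5295 -0.1355  0.0957]
brown 2562 rect [ 358.2 -177.6] [129.8 117.3] 32.4 mean [ 0.3514 -0.1666  0.0953] z [0.0917 0.0956 0.0985] med [ 0.3514 -0.1664  0.0956]
orange 31 rect [ 517.6 -202.9] [ 8.3 16.2] 4.94 mean [ 0.5177 -0.2031  0.0694] z [0.0654 0.0691 0.0743] med [ 0.5179 -0.2033  0.0691]
blackkey 57 rect [ 543.  -198.6] [25.2 16.7] 6.51 mean [ 0.5422 -0.1989  0.0554] z [0.0442 0.056  0.0649] med [ 0.5418 -0.1988  0.056 ]
black 970 rect [ 747.  -128.3] [63.  62.1] 27.64 mean [ 0.7393 -0.1263  0.098 ] z [0.0397 0.1155 0.1315] med [ 0.7364 -0.1258  0.1155]
white 981 rect [769.6  65.9] [63.7 62.1] 50.56 mean [0.7611 0.0627 0.0977] z [0.0393 0.1153 0.1315] med [0.7579 0.0624 0.1153]
oiler 777 rect [536.2 343.7] [47.5 55.3] 70.98 mean [0.5317 0.3373 0.0995] z [0.0413 0.1005 0.1502] med [0.5306 0.3367 0.1005]
```

Call:
step_arm([
  [0.86, 0.98, 0],
  [0.86, 0.98, 0],
  [0.86, 0.98, 0],
  [0.86, 0.98, 0],
  [0.86, 0.98, 0],
  [0.86, 0.98, 0],
  [0.86, 0.98, 0],
  [0.86, 0.98, 0],
  [0.86, 0.98, 0],
  [0.86, 0.98, 0],
  [0.86, 0.98, 0],
  [0.86, 0.98, 0],
], turn=[0.79, 0.79, 0.79, 0.79, 0.79, 0.79, 0.79, 0.79, 0.79, 0.79, 0.79, 0.79], grip=0)

```text
time: 1.3
ee_pos: [0.5398, -0.263, 0.2222]
eef_rot: [0.694, 0.72, -0.0, -0.0]
ft_force: [0.2, -1.0, -0.6]
width: 0.087
grip_force: 0.0
```

Call:
step_arm([
  [0, 0, -0.9],
  [0, 0, -0.9],
  [0, 0, -0.9],
  [0, 0, -0.9],
  [0, 0, -0.9],
  [0, 0, -0.9],
  [0, 0, -0.9],
  [0, 0, -0.4],
  [0, 0, 0],
], turn=[0, 0, 0, 0, 0, 0, 0, 0, 0])

```text
time: 2.2
ee_pos: [0.5383, -0.2637, 0.0536]
eef_rot: [0.695, 0.719, -0.0, -0.001]
ft_force: [-0.7, -0.4, 0.5]
width: 0.0871
grip_force: 0.0
```

```bash
cat >> h.py <<'E'
def yaw(s):
    from scipy.spatial.transform import Rotation as R
    a=R.from_quat(s['eef_rot']).as_matrix()[:,1]; return np.arctan2(a[1],a[0])
def ps():
    s=read_state();print(s['time'],np.round(s['ee_pos'],4),'yaw',round(yaw(s),3),'j',np.round(s['joint_positions'],2),'f',np.round(s['ft_force'],1),s['width'])
E
python3 -c "
from h import *
ps()"
```

```text
2.2 [ 0.5383 -0.2637  0.0536] yaw 0.034 j [ 0.7   0.46 -0.4   1.69  0.2   1.04  0.27] f [-0.7 -0.4  0.5] 0.087135836782232
```

Call:
step_arm([
  [0, 0.8, 0],
  [0, 0.8, 0],
  [0, 0.5, 0],
  [0, 0.4, 0],
  [0, 0.4, 0],
  [0, 0.4, 0],
  [0, 0.4, 0],
  [0, 0.4, 0],
  [0, 0.4, 0],
  [0, 0.4, 0],
  [0, 0, 0],
], turn=[0, 0, 0, 0, 0, 0, 0, 0, 0, 0, 0])

```text
time: 3.3
ee_pos: [0.5396, -0.1392, 0.0552]
eef_rot: [0.694, 0.72, 0.001, -0.0]
ft_force: [-0.1, -0.9, 0.8]
width: 0.087
grip_force: 0.0
```

Run:
```python
from h import *
ps();t=snap('top','t2.png');s=snap('scene','s2.png');P=pts(t);Z=P[...,2]
k=np.zeros(Z.shape,bool);k[140:230,220:345]=1
I=t['image'].astype(int)
q=P[k&(Z>.088)&(Z<.104)];r=cv2.minAreaRect(q[:,:2].astype(np.float32)*1000);print(r,len(q))
```

```text
3.3 [ 0.5396 -0.1392  0.0552] yaw 0.036 j [ 0.56  0.38 -0.46  1.8   0.19  1.    0.06] f [-0.1 -0.9  0.8] 0.08696057318671455
((534.5909423828125, -77.11485290527344), (125.08821868896484, 84.73392486572266), 1.999656319618225) 1848
```

View pics/s2.png

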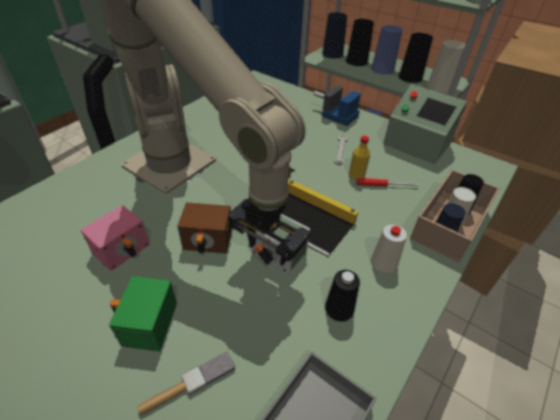

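The unit has squared up to about 2° and is about 20 mm short of the fence, with the fingers straddling the key at (265,250).

Call:
step_arm([
  [0, 0.4, 0],
  [0, 0.4, 0],
  [0, 0.2, 0],
  [0, 0, 0],
  [0, -0.4, 0],
  [0, 0, 0.5],
  [0, 0, 0.45],
  [0, 0.2, 0],
  [0, 0.2, 0],
  [0, 0, 0],
], turn=[0, 0, 0, 0, 0, 0, 0, 0, 0, 0])

```text
time: 4.4
ee_pos: [0.5401, -0.1178, 0.0797]
eef_rot: [0.695, 0.719, -0.0, 0.002]
ft_force: [1.0, -7.1, 3.6]
width: 0.0868
grip_force: 3.6
```

Call:
step_arm([
  [0, 0.3, 0.24],
  [0, 0.3, 0.24],
  [0, 0.32, 0.22],
  [0, 0.32, 0.22],
  [0, 0, 0],
], turn=[0, 0, 0, 0, 0])

```text
time: 4.9
ee_pos: [0.5403, -0.0876, 0.1043]
eef_rot: [0.695, 0.719, -0.001, 0.003]
ft_force: [-3.2, -12.8, 14.2]
width: 0.087
grip_force: 8.1
```

Run:
```python
from h import *
ps();s=snap('scene');
cv2.imwrite('pics/s3.png',cv2.resize(s['image'][180:300,200:380,::-1],None,fx=4,fy=4))
P=pts(s)[180:300,200:380].reshape(-1,3);q=P[(P[:,2]>.02)&(P[:,1]>-.2)&(P[:,1]<.1)&(P[:,0]>.585)&(P[:,0]<.62)]
print(len(q));
for a in range(-140,80,20):
    w=q[(q[:,1]*1000>a)&(q[:,1]*1000<a+20)]
    if len(w)>5: print(a,w[:,2].min().round(3),w[:,2].max().round(3))
```

```text
4.9 [ 0.5403 -0.0876  0.1043] yaw 0.033 j [ 0.5   0.3  -0.5   1.79  0.17  1.09 -0.02] f [ -3.2 -12.8  14.2] 0.08701506590173426
930
-140 0.178 0.219
-120 0.031 0.219
-100 0.028 0.219
-80 0.025 0.218
-60 0.025 0.219
-40 0.02 0.103
-20 0.023 0.098
0 0.063 0.094
```

View pics/s3.png

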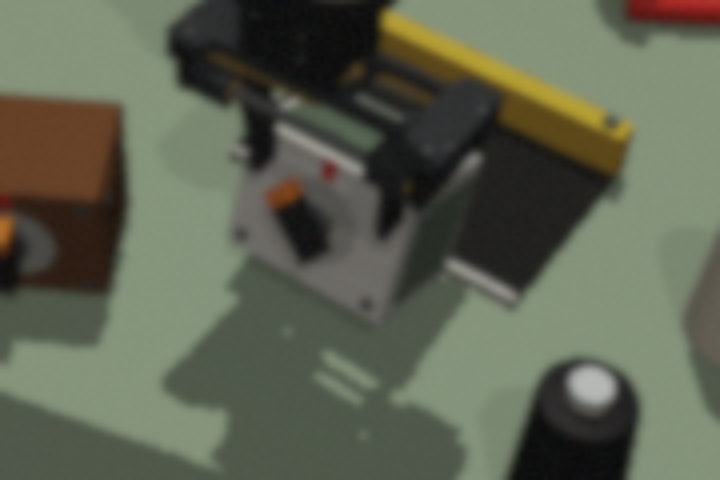

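The unit is tipped about 20° over the fence with the key and red mark visible between the fingers, so I continue the arc.

Call:
step_arm([
  [0, 0.34, 0.26],
  [0, 0.34, 0.24],
  [0, 0.36, 0.18],
  [0, 0.36, 0.18],
  [0, 0.36, 0.1],
  [0, 0, 0],
], turn=[0, 0, 0, 0, 0, 0])

```text
time: 5.55
ee_pos: [0.5394, -0.0393, 0.1261]
eef_rot: [0.694, 0.72, 0.0, -0.0]
ft_force: [0.3, 0.2, 1.0]
width: 0.087
grip_force: 0.0
```

Run:
```python
from h import *
ps();s=snap('scene');
cv2.imwrite('pics/s4.png',cv2.resize(s['image'][180:300,200:380,::-1],None,fx=4,fy=4))
```

```text
5.55 [ 0.5394 -0.0393  0.1261] yaw 0.036 j [ 0.45  0.27 -0.53  1.78  0.15  1.13 -0.09] f [0.3 0.2 1. ] 0.08701277602493249
```

View pics/s4.png

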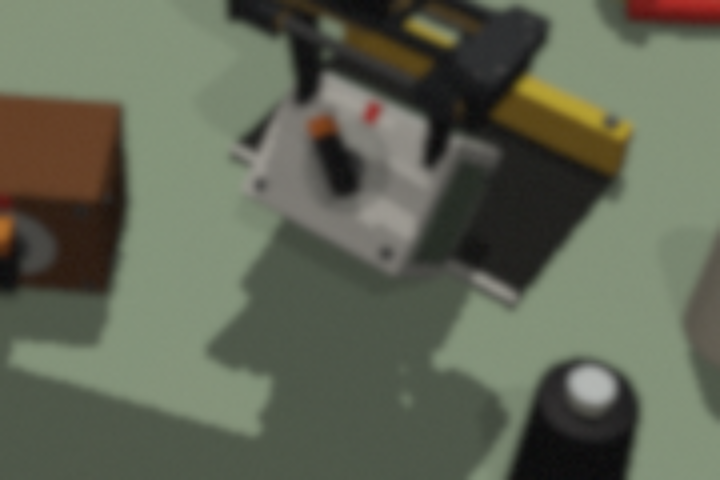

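It is tipped about 45° and near balance. A little more push should take it over.

Call:
step_arm([
  [0, 0.36, 0],
  [0, 0.36, 0],
  [0, 0.36, 0],
  [0, 0.36, -0.1],
  [0, 0.36, -0.1],
  [0, 0, 0],
], turn=[0, 0, 0, 0, 0, 0])

```text
time: 6.2
ee_pos: [0.5389, 0.0052, 0.1204]
eef_rot: [0.694, 0.72, 0.0, -0.0]
ft_force: [-0.4, 0.3, 0.5]
width: 0.0866
grip_force: 0.0
```

Run:
```python
from h import *
ps();s=snap('scene');
cv2.imwrite('pics/s5.png',cv2.resize(s['image'][180:300,200:380,::-1],None,fx=4,fy=4))
```

```text
6.2 [0.5389 0.0052 0.1204] yaw 0.036 j [ 0.39  0.28 -0.55  1.79  0.16  1.12 -0.18] f [-0.4  0.3  0.5] 0.08657828116007156
```

View pics/s5.png

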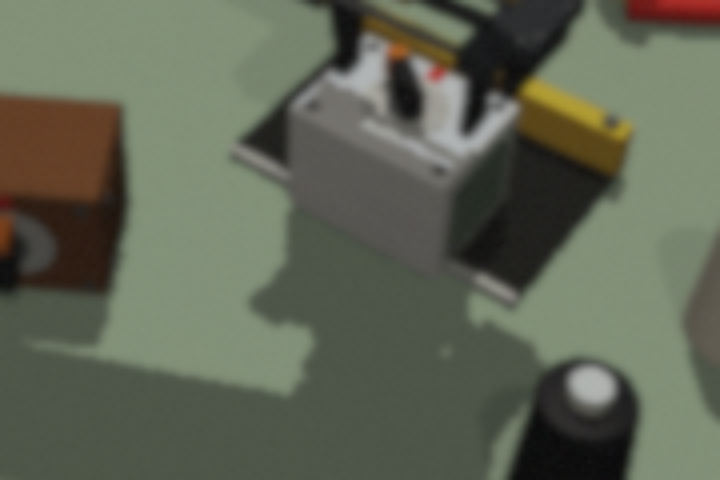

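It now lies flat on the plate, key face up, overhanging the front edge slightly. I go behind it to slide it home.

Call:
step_arm([
  [0, 0, 0.8],
  [0, -0.8, 0],
  [0, -0.8, 0],
  [0, -0.8, 0],
  [0, -0.8, 0],
  [0, 0, -0.9],
  [0, 0, -0.9],
  [0, 0, -0.9],
  [0, 0, -0.5],
  [0, 0, 0],
], turn=[0, 0, 0, 0, 0, 0, 0, 0, 0, 0])

```text
time: 7.25
ee_pos: [0.5382, -0.0769, 0.0593]
eef_rot: [0.695, 0.719, -0.001, -0.001]
ft_force: [0.1, 0.3, -0.7]
width: 0.0871
grip_force: 0.0
```

```bash
cat > m.py <<'E'
from h import *
def meas():
    ps();t=snap('top');P=pts(t);Z=P[...,2]
    k=np.zeros(Z.shape,bool);k[140:250,205:300]=1
    hsv=cv2.cvtColor(t['image'],cv2.COLOR_RGB2HSV)
    q=P[k&(Z>.094)&(Z<.105)];r=cv2.minAreaRect(q[:,:2].astype(np.float32)*1000);print('face',r,len(q))
    o=k&(hsv[...,0]>5)&(hsv[...,0]<18)&(hsv[...,1]>180)&(hsv[...,2]>120)&(Z>.105)
    d=k&(hsv[...,2]<70)&(Z>.112)&(Z<.132)
    rd=k&((hsv[...,0]<4)|(hsv[...,0]>174))&(hsv[...,1]>150)&(Z>.09)
    for n,m in(('orange',o),('dark',d),('red',rd)):
        w=P[m]; print(n,len(w),w.mean(0).round(4))
    w=P[(o|d)][:,:2]; w=w[np.abs(w-np.median(w,0)).max(1)<.05]
    r=cv2.minAreaRect(w.astype(np.float32)*1000);print('key',r)
    return t
E
python3 -c "
from m import *
meas()"
```

```text
7.25 [ 0.5382 -0.0769  0.0593] yaw 0.033 j [ 0.48  0.35 -0.49  1.83  0.19  1.   -0.06] f [ 0.1  0.3 -0.7] 0.08711751726494074
face ((532.6870727539062, 16.014076232910156), (125.1028823852539, 96.1513900756836), 1.7850658893585205) 2190
orange 9 [0.5112 0.032  0.127 ]
dark 113 [0.5309 0.0144 0.1253]
red 15 [0.5309 0.0545 0.0999]
key ((527.1144409179688, 19.387155532836914), (13.095852851867676, 50.36124038696289), 49.709564208984375)
```

Call:
step_arm([
  [0, 0.6, 0],
  [0, 0.5, 0],
  [0, 0.3, 0],
  [0, 0.3, 0],
  [0, 0.3, 0],
  [0, 0.3, 0],
  [0, 0.3, 0],
  [0, 0.3, 0],
  [0, 0.3, 0],
  [0, 0.3, 0],
  [0, 0.2, 0],
  [0, 0, 0],
], turn=[0, 0, 0, 0, 0, 0, 0, 0, 0, 0, 0, 0])

```text
time: 8.5
ee_pos: [0.54, 0.0164, 0.0617]
eef_rot: [0.695, 0.719, 0.0, 0.001]
ft_force: [1.1, -1.8, 0.7]
width: 0.0868
grip_force: 0.8
```

```bash
python3 -c "
from m import *
meas()"
```

```text
8.5 [0.54   0.0164 0.0617] yaw 0.034 j [ 0.35  0.35 -0.54  1.84  0.21  1.   -0.24] f [ 1.1 -1.8  0.7] 0.08683460590919019
face ((531.546875, 98.56050872802734), (126.02688598632812, 54.791717529296875), 4.7212677001953125) 949
orange 26 [0.5113 0.0917 0.1272]
dark 40 [0.5215 0.0828 0.1254]
red 15 [0.5296 0.1135 0.1011]
key ((517.8421630859375, 86.22892761230469), (11.597407341003418, 26.96379852294922), 49.89496612548828)
```

Call:
step_arm([
  [0, 0.16, 0],
  [0, 0.16, 0],
  [0, 0.1, 0],
  [0, 0, 0],
], turn=[0, 0, 0, 0])

```text
time: 8.95
ee_pos: [0.5395, 0.023, 0.0612]
eef_rot: [0.696, 0.718, -0.001, 0.001]
ft_force: [-1.8, -14.1, 6.2]
width: 0.087
grip_force: 6.6
```

Call:
step_arm([
  [0, 0.12, 0],
  [0, 0, 0],
], turn=[0, 0])

```text
time: 9.15
ee_pos: [0.5395, 0.023, 0.0612]
eef_rot: [0.696, 0.718, -0.003, 0.003]
ft_force: [-2.0, -22.7, 8.6]
width: 0.0872
grip_force: 11.3
```

Call:
step_arm([
  [0, -0.9, 0],
  [0, -0.9, 0],
  [0, -0.9, 0.5],
  [0, 0, 1],
  [0, 0, 1],
  [0, 0, 1],
  [0, 0, 1],
  [0, 0, 0],
], turn=[0, 0, 0, 0, 0, 0, 0, 0])

```text
time: 9.95
ee_pos: [0.5409, -0.0373, 0.1766]
eef_rot: [0.695, 0.719, 0.002, 0.002]
ft_force: [-0.1, 0.5, 0.4]
width: 0.087
grip_force: 0.0
```

```bash
python3 -c "
from m import *
t=meas()
cv2.imwrite('pics/t3.png',cv2.resize(t['image'][130:260,180:340,::-1],None,fx=4,fy=4))"
```

```text
9.95 [ 0.5409 -0.0373  0.1766] yaw 0.034 j [ 0.46  0.22 -0.53  1.72  0.12  1.22 -0.07] f [-0.1  0.5  0.4] 0.08699649288737443
face ((532.5396118164062, 83.02622985839844), (124.98133087158203, 96.44020080566406), 1.7381469011306763) 2179
orange 12 [0.5126 0.0987 0.1262]
dark 120 [0.5307 0.0809 0.1248]
red 15 [0.5299 0.1201 0.1007]
key ((527.3221435546875, 85.174560546875), (12.067815780639648, 50.360504150390625), 49.72620391845703)
```

View pics/t3.png

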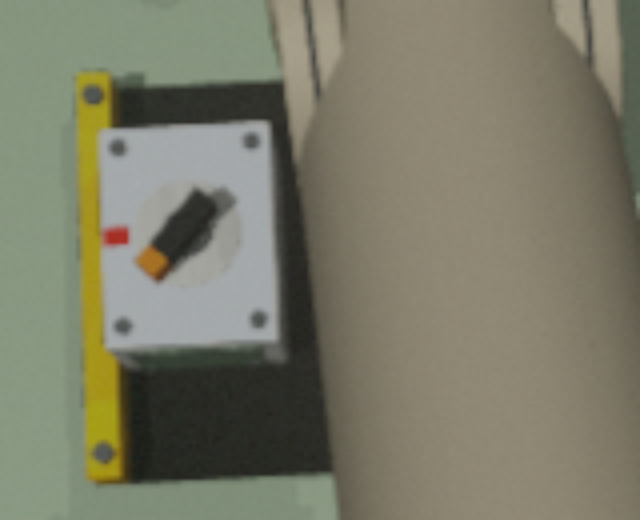

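The unit sits flush at the stop, centred at (0.5325, 0.083). The key's orange end at (152,262) in the crop is about 0.835 rad from the mark. Next I grip the key.

Call:
step_arm([
  [-0.04, 0.6, 0],
  [-0.04, 0.6, 0],
  [-0.04, 0.6, 0],
  [-0.04, 0.6, 0],
  [-0.04, 0.6, 0],
  [-0.04, 0.6, 0],
  [-0.04, 0.6, 0],
  [-0.04, 0.6, 0],
  [0, 0, 0],
  [0, 0, 0],
], turn=[0.87, 0.87, 0.87, 0.87, 0.87, 0.87, 0.87, 0.87, 0, 0])

```text
time: 11.0
ee_pos: [0.5309, 0.0816, 0.1725]
eef_rot: [0.345, 0.939, -0.0, -0.001]
ft_force: [-0.9, -1.0, 0.1]
width: 0.0875
grip_force: 0.0
```

```bash
python3 -c "
from m import *
ps()"
```

```text
11.0 [0.5309 0.0816 0.1725] yaw 0.866 j [ 0.38  0.25 -0.7   1.73  0.17  1.23  0.5 ] f [-0.9 -1.   0.1] 0.08746273754407605
```

Call:
step_arm([
  [0.06, 0.06, -0.6],
  [0, 0, -0.6],
  [0, 0, -0.6],
  [0, 0, -0.4],
  [0, 0, -0.3],
  [0, 0, 0],
], turn=[0, 0, 0, 0, 0, 0])

```text
time: 11.6
ee_pos: [0.5322, 0.0832, 0.1096]
eef_rot: [0.344, 0.939, -0.0, -0.001]
ft_force: [0.6, -0.8, -0.5]
width: 0.0866
grip_force: 0.0
```

Call:
step_arm([
  [0, 0, 0],
  [0, 0, 0],
  [0, 0, 0],
  [0, 0, 0],
  [0, 0, 0],
  [0, 0, 0],
  [0, 0, 0],
  [0, 0, 0],
], turn=[0, 0, 0, 0, 0, 0, 0, 0], grip=1, newtons=12)

```text
time: 12.4
ee_pos: [0.5328, 0.0834, 0.1108]
eef_rot: [0.344, 0.939, 0.0, -0.0]
ft_force: [-0.6, -0.5, -0.3]
width: 0.031
grip_force: 0.0
```

Still closing.

Call:
step_arm([
  [0, 0, 0],
  [0, 0, 0],
  [0, 0, 0],
  [0, 0, 0],
  [0, 0, 0],
], turn=[0, 0, 0, 0, 0])

```text
time: 12.9
ee_pos: [0.5316, 0.0819, 0.1107]
eef_rot: [0.344, 0.939, -0.002, -0.001]
ft_force: [-6.9, -5.0, 7.4]
width: 0.014
grip_force: 12.0
```

Call:
step_arm([
  [0.03, 0.03, 0],
  [0.03, 0.03, 0],
  [0, 0, 0],
  [0, 0, 0],
  [0, 0, 0],
  [0, 0, 0],
  [0, 0, 0],
  [0, 0, 0],
  [0, 0, 0],
  [0, 0, 0],
  [0, 0, 0],
  [0, 0, 0],
], turn=[-0.58, -0.58, -0.58, -0.58, -0.58, -0.58, -0.58, -0.58, -0.58, -0.58, -0.58, -0.58])

```text
time: 14.1
ee_pos: [0.5321, 0.082, 0.1108]
eef_rot: [0.697, 0.717, -0.003, -0.0]
ft_force: [-14.3, -9.9, 15.4]
width: 0.0139
grip_force: 12.0
```

Call:
step_arm([
  [0, 0, 0],
  [0, 0, 0],
], turn=[0, 0])

```text
time: 14.3
ee_pos: [0.5323, 0.082, 0.1108]
eef_rot: [0.696, 0.718, -0.003, -0.0]
ft_force: [-12.4, -9.5, 14.0]
width: 0.014
grip_force: 12.0
```

```bash
python3 -c "
from m import *
ps();print(read_state()['torque'])"
```

```text
14.3 [0.5323 0.082  0.1108] yaw 0.032 j [ 0.25  0.29 -0.56  1.8   0.18  1.11 -0.34] f [-12.4  -9.5  14. ] 0.013987913130280425
[-2.17620704  2.88817669 -0.02679803]
```

Call:
step_arm([
  [-0.06, -0.06, 0.04],
  [0, 0, 0],
], turn=[0, 0])

```text
time: 14.5
ee_pos: [0.5319, 0.0824, 0.1111]
eef_rot: [0.695, 0.719, -0.001, -0.0]
ft_force: [-3.7, -3.9, -3.0]
width: 0.0137
grip_force: 12.0
```

Call:
step_arm([
  [0, 0, 0],
  [0, 0, 0],
  [0, 0, 0],
  [0, 0, 0],
  [0, 0, 0],
  [0, 0, 0],
  [0, 0, 0],
  [0, 0, 0],
], turn=[0, 0, 0, 0, 0, 0, 0, 0], grip=0)

```text
time: 15.3
ee_pos: [0.5328, 0.0834, 0.1118]
eef_rot: [0.695, 0.719, 0.0, 0.0]
ft_force: [-0.1, -0.1, 1.0]
width: 0.07
grip_force: 0.0
```

Call:
step_arm([
  [0, 0, 0.8],
  [0, 0, 0.8],
  [0, 0, 0.8],
  [0, -0.9, 0],
  [0, -0.9, 0],
  [0, -0.9, 0],
  [0, -0.9, 0],
  [0, -0.9, 0],
  [0, -0.9, 0],
  [0, 0, 0],
], turn=[0, 0, 0, 0, 0, 0, 0, 0, 0, 0])

```text
time: 16.3
ee_pos: [0.5326, -0.0554, 0.1717]
eef_rot: [0.697, 0.717, -0.001, 0.0]
ft_force: [-0.7, -0.1, 0.1]
width: 0.0873
grip_force: 0.0
```

```bash
python3 -c "
from m import *
t=meas()
cv2.imwrite('pics/t4.png',cv2.resize(t['image'][130:260,180:340,::-1],None,fx=4,fy=4))"
```

```text
16.3 [ 0.5326 -0.0554  0.1717] yaw 0.029 j [ 0.45  0.21 -0.48  1.75  0.1   1.21 -0.03] f [-0.7 -0.1  0.1] 0.08731463830511609
face ((532.6372680664062, 82.22929382324219), (124.52525329589844, 96.24168395996094), 1.0669164657592773) 2174
orange 11 [0.5298 0.1096 0.1248]
dark 122 [0.5309 0.0814 0.1252]
red 10 [0.5297 0.1218 0.1008]
key ((531.138916015625, 88.47064208984375), (13.168807029724121, 51.569580078125), 4.49301290512085)
```

View pics/t4.png

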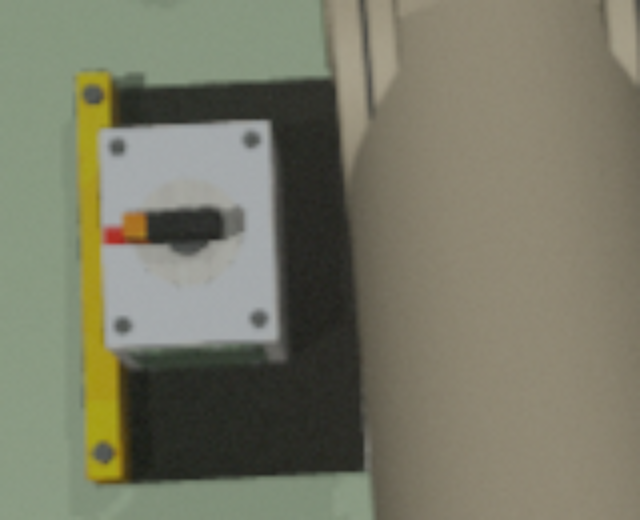

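The orange end of the key now points at the red mark, and the unit is still flush with the stop.

```bash
python3 -c "
from bench import *
print(close_job())"
```

```text
the job is handed in; nothing more can be done
None
```

I tipped the unit onto the plate, slid it home against the yellow stop, turned the key to the red mark and handed the job in after about 16 s; no verdict came back. My last camera check showed it flush and square, with the key within about 0.06 rad of the mark.

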